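# Check a crimper's hand lever against its stop

## Robot

A 6-joint arm with a two-finger parallel gripper is mounted at the origin on the work surface. World frame = base frame: x ahead of the robot, y to its left, z up, the work surface at z = 0. Lengths are in m, angles in rad, forces in N, time in s.
With the tool pointing down it reaches from about 0.4 to 0.825 m from the base axis. Payload 7 kg.
Tool frame: the origin (TCP) lies midway between the tips of the shut fingers; the grasp point (between the pads) lies 19 mm behind it; z points along the fingers, y is the line along which they close (so a half turn about z gives the same grasp; the last joint's range is limited). The gripper opens to 88 mm and grips with 3 to 60 N. Pads are 19 mm wide; open, the fingers measure 130 mm over their backs; the gripper's body (78 mm by 193 mm) begins 47 mm behind the grasp point.
Start: joints at [-0.85, 0.359, 0.012, 0, -1.224, -0.288], TCP at [0.283, -0.613, 0.227] pointing down, gripper open.
Joint ranges: [-3.07, 3.07], [-1.43, 2.12], [-1.02, 1.25], [-3.03, 1.67], [-3.05, -0], [-3.03, 3.03]. Speed limits (rad/s): [2.39, 2.39, 3.01, 3.14, 3.14, 3.14].

## Interface

Orientations are given as [roll, pitch, yaw] about the fixed x, y, z axes, in that order (R = Rz(yaw) Ry(pitch) Rx(roll)).
In Python, from station import get_state, grab_frame, calibration, job_done, boxes_of, regions_of, spot_point gives the robot as it stands. The module is installed in compiled form; this text tells all that it offers.
- The arm moves only by the tool arm_command, never from a script. Its argument "commands" is a list of rows, each an object of numbers: "tx", "ty", "tz": the shift along the tool's x, y, z each as a share of 25 cm, from -1 to 1; "twist": the turn about the tool's z as a share of 180 degrees, from -1 to 1. A call has exactly 8 rows; each row is the pose to reach, as a shift and turn from the pose commanded when the call began, along the tool's axes at that moment, turning the shorter way round; what a row does not reach only later rows make up. A row lasts 1/12 s, in which the tool goes at most 41.7 mm and 7.16 degrees, less where a joint would pass 70% of its speed; a pose out of reach is approached as far as the arm can. A call with a number of a shift or a turn outside -1 to 1 is refused whole. A call with a gripper value outside its range is refused whole. "claw" is the opening, from 0 (shut) to 1 (fully open), set as the call begins (left out, the last holds). The fingers move at their own pace and stop on an object; "grip_force" is the grip in N (left out, the last holds). Time passes only in rows, so rows that repeat a pose let the fingers close, or fill a call up. It gives the time, the measured TCP pose, the force, the opening and the grip force at its end, in the units of the state.
- get_state(): the state, without advancing time (a new reading comes with each control period).
- grab_frame(name): name is "side" or "top"; returns the picture (420x560x3 uint8, red, green, blue); there is no depth.
- calibration(name): a dict with "camera_matrix" (3x3 intrinsics, pixels), "extrinsics" (4x4, takes a point from camera to world coordinates). Camera axes: x right, y down, z forward; pixel columns grow to the right and rows downward; lengths in m; the calibration is good to about 2 mm. A picture is of the moment at which its call begins. calibration takes no time and is no camera call.
- job_done(): hands the job in; it is judged then, once.
Trained networks look in the newest picture that a camera, given by its name, has taken for a name from the list of things; names that differ only in an ending like _2 or _b are one class to them, and where a whole thing is asked for, a point or a joint stands for the part that bears it (a point fixed in the world has none). Each returns a list of dicts, best first, with "score" (0 to 1); they miss things now and then, are a little off and sometimes report something else, mostly with a low value. They report only what shows in the picture. A call takes as long as a camera call.
- boxes_of(query, camera): "rect" ([left, top, right, bottom] in pixels, round what is visible of it).
- regions_of(query, camera): "region" (420x560 bool, what is visible of it) and "rect" ([left, top, right, bottom] in pixels, round what is visible of it).
- spot_point(query, camera): "uv" ([column, row] in pixels: a listed point, or the origin of a listed thing).
The state is a dict: "t": time; "q": joint angles; "qd": joint speeds; "joint_efforts": joint torques, N m; "eef_pos": TCP position; "ee_rot": TCP orientation; "force": force on the tool from outside, world axes, zero at the start; "moment": the same for the moment, N m; "width": finger opening in m; "gripper_force": force on a finger pad.
Only numpy, scipy, OpenCV 4.12 (cv2) and the standard library are available. Lean on these libraries where they do the work, as an engineer would, in place of code of your own. Each camera call takes 0.05 s, during which the arm holds its last target. There are 200 camera calls.

## Task

Check the hand lever of the bench crimper: press it in with the backs or tips of your fingers on the red outer side until it comes up against the brass stop screw, keep it there a moment, then let it come all the way back out by itself, fingers off it. Press it in to the stop a second time and finish while still holding it there, firmly but without straining it, so that I can measure the gap left to the bar. Do not grip anything, do not touch the lever's black inner side, the fixed bar or the stop screw, and leave the bottles and the jar where they stand.

Things in the scene. Friction and masses are not known exactly. Their poses are not given: they have to be found in the camera images.
- crimper: Bench crimper for spray-bottle collars, fixed to the table: dark steel base plate 160 x 320 x 12 mm (x, y, z) with a blue head block (70 x 50 mm, top at 127 mm, a steel spindle on it up to 178 mm) centred at y = +115 mm. Origin at the centre of the plate's underside. Nothing but the bar, lever and stop screw stands over the plate at y below +90 mm.
- grip_bar: Fixed round grip bar (steel 18 mm, black rubber sleeve 24 mm), sticking out of the head along the crimper's -y, 100 mm above the table. Origin on its axis, 10 mm to +x of the crimper's origin; axes as the crimper's; it runs from y = +95 to -125 mm. Not to be touched.
- lever (a joint): Hand lever on an upright hinge at the head. 0 = fully out (splayed 0.5 rad from the bar, on the crimper's -x side); grows as it is pressed in towards the bar (counter-clockwise from above). The stop screw halts it somewhere between 0.27 and 0.44, 20 to 50 mm short of the bar. A spring returns it to 0 when let go.
- lever_pad (a point): Where to press: middle of the red outer face of the lever's grip, 130 mm from the hinge axis; face 100 mm long, 28 mm high, mid height 100 mm above the table. Axes: +x into the face (pressing direction, turning with the lever), +y along the lever towards the hinge, z up. The grip is 18 mm thick; its black inner half is not to be touched.
- lever_hinge (a point): Point on the lever's upright hinge axis, at the lever's mid height (100 mm above the table); axes as lever_pad. The lever ends in a red ball 28 mm across, 178 mm from the hinge. Pressed at lever_pad it starts at about 2.5 N and takes 4 to 5.5 N near the stop; 10 to 20 N there keeps it surely on the stop; over 45 N strains it.
- stop_screw: Brass stop screw, 10 mm thick and 64 mm long, along the crimper's x through the bar, 100 mm above the table; origin at its tip, which the lever's bare shank meets about 60 mm from the hinge. x points from tip to knurled head. How far the tip stands out differs from start to start. It does not move. Not to be touched.
- amber_bottle: Loose amber bottle, 48 mm across, 105 mm tall, black cap, standing beyond the lever's free end; origin at its underside's centre. To be left alone.
- clear_bottle: Loose clear bottle, 38 mm across, 85 mm tall, white cap, standing behind the bar; origin at its underside's centre. To be left alone.
- bean_jar: Loose dark jar with a metal cap, 54 mm across, 65 mm tall, standing on the lever's side near the head; origin at its underside's centre. To be left alone.

How it is judged:
On the way, in this order (a step that is already met when the one before it is completed fails the run):
1. the lever is pressed in against the stop screw by the fingers (contact force between lever and stop_screw above 1 N and contact force between the fingers and lever above 3 N), for 0.3 s.
2. the lever has come all the way back out, fingers off it (value of joint lever below 0.03 rad and contact force between the fingers and lever below 0.5 N), for 0.2 s.
At the end, for the whole second after the job is handed in: Second press: the lever is in and still, the fingers press its red grip with more than 3 N and the lever bears on the stop screw with more than 1 N; bottles and jar upright within 15 mm of where they stood (all of step 1 and velocity of joint lever between -0.05 and 0.05 rad/s and value of joint lever above 0.22 rad and distance of each of amber_bottle, clear_bottle, bean_jar from where it was at the start of the episode below 0.015 m and angle between each of amber_bottle, clear_bottle, bean_jar's own z axis and vertical below 0.2 rad); the arm keeps its last pose, push and grip.
It fails at once if the lever is strained: pressed with more than 45 N (contact force between the fingers and lever above 45 N).
It fails at once if the lever's inner side is touched (gripped, not pressed) (contact force between any of the fingers, the arm and lever_c4 above 1 N).
It fails at once if the fixed bar is touched (contact force between any of the fingers, the arm and grip_bar above 1 N).
It fails at once if the stop screw is touched (contact force between any of the fingers, the arm and stop_screw above 1 N).
It fails at once if a bottle or the jar is moved more than 15 mm, lifted or tipped (distance of any of amber_bottle, clear_bottle, bean_jar from where it was at the start of the episode above 0.015 m or angle between any of amber_bottle, clear_bottle, bean_jar's own z axis and vertical above 0.2 rad).
It also fails if it takes over 42 s, if anything falls off the work surface, if the arm or the gripper's body presses on something with over 40 N, if the wrist force passes 120 N, or if a joint passes its speed limit or range.

## Working session

There is one attempt and no reset: what is moved stays moved. The work goes in short steps, Python scripts to look and compute and a tool call to move; the robot and the scene stay as the last step left them, time stands still between calls to the robot, and variables do not carry over. Pictures are saved under pics/ and viewed, at most 10 in all, crops included, and the job is handed in when it is done.

Besides the shell and the picture viewer there is one more tool, called after ">>>" as name(argument=value, ...) on one line, values as JSON. arm_command: Moves the arm, as the interface text tells. Shift numbers are shares of 25 cm and turn numbers shares of 180 degrees, none past 1 either way. Its arguments: {"type":"object","properties":{"commands":{"type":"array"},"claw":{"type":"number"},"grip_force":{"type":"number"}},"required":["commands"]}

```bash
mkdir -p pics; cat > h.py <<'E'
from station import *
import numpy as np, cv2
def ray(cam,uv,z):
    c=calibration(cam);K=np.array(c["camera_matrix"]);T=np.array(c["extrinsics"])
    d=T[:3,:3]@np.linalg.inv(K)@np.array([uv[0],uv[1],1.]);o=T[:3,3]
    return (o+d*(z-o[2])/d[2]).round(4)
def save(cam,n): cv2.imwrite(f"pics/{n}.png",grab_frame(cam)[:,:,::-1])
E
python3 - <<'E'
from h import *
save("top","t0");save("side","s0")
print(get_state())
for cam in("top","side"):
  print(np.array(calibration(cam)["extrinsics"]).round(3).tolist())
  for q,z in[("crimper",0),("grip_bar",.1),("lever_pad",.1),("lever_hinge",.1),("stop_screw",.1),("amber_bottle",0),("clear_bottle",0),("bean_jar",0)]:
    for r in spot_point(q,cam)[:2]: print(cam,q,round(r["score"],2),np.round(r["uv"],1),ray(cam,r["uv"],z))
E
```

```text
{'t': 0.1, 'q': array([-8.49876887e-01,  3.59284354e-01,  1.11769936e-02, -3.08418186e-04,
       -1.22413439e+00, -2.88107292e-01]), 'qd': array([ 0.0001524 , -0.00069668,  0.00058678,  0.00208947,  0.00020728,
       -0.00174368]), 'joint_efforts': array([-9.87998174e-04, -5.84163094e+01,  2.93752384e+01,  7.01548755e+00,
        1.01807347e-02, -2.02551371e-05]), 'eef_pos': array([ 0.28290753, -0.61236957,  0.22574795]), 'ee_rot': array([ 3.14012441e+00, -1.32734435e-04, -2.70888541e+00]), 'force': array([ 0.55395319,  0.97199946, -0.00585749]), 'moment': array([ 0.01052083, -0.01975055,  0.00846217]), 'gripper_force': 0.0, 'width': 0.08784092176554285}
[[-0.012, -0.993, 0.119, 0.485], [-1.0, 0.012, 0.002, 0.022], [-0.003, -0.119, -0.993, 0.926], [0.0, 0.0, 0.0, 1.0]]
top crimper 0.58 [234.6 228.2] [0.5455 0.1082 0.    ]
top grip_bar 0.83 [233.7 219.9] [0.5547 0.1006 0.1   ]
top lever_pad 0.66 [223.9 280.5] [0.4422 0.1189 0.1   ]
top lever_pad 0.59 [232.1 221.2] [0.5522 0.1036 0.1   ]
top lever_hinge 0.93 [185.6 225.1] [0.5459 0.1912 0.1   ]
top stop_screw 0.66 [208.4 235.3] [0.52
[... 310 characters left out ...]
 1.0]]
side crimper 0.95 [276.  281.5] [0.5347 0.115  0.    ]
side crimper 0.71 [271.6 267.5] [0.5554 0.0911 0.    ]
side grip_bar 0.64 [269.5 239.8] [0.5533 0.0959 0.1   ]
side lever_pad 0.89 [321.7 268.9] [0.4502 0.1125 0.1   ]
side lever_pad 0.73 [277.3 276.8] [0.5099 0.1558 0.1   ]
side lever_hinge 0.84 [243.1 289.9] [0.5489 0.1996 0.1   ]
side stop_screw 0.39 [320.5 271.5] [0.4502 0.1178 0.1   ]
side amber_bottle 0.93 [364.9 219. ] [ 0.4295 -0.0948  0.    ]
side amber_bottle 0.2 [271.2 267.9] [0.5557 0.0923 0.    ]
side clear_bottle 0.71 [274.9 216.9] [ 0.6029 -0.0225  0.    ]
side bean_jar 0.67 [293.4 384.8] [0.4297 0.2706 0.    ]
side bean_jar 0.25 [270.1 241.5] [0.5846 0.0381 0.    ]
```

```bash
python3 - <<'E'
import cv2
a=cv2.imread("pics/t0.png")[130:350,100:400];b=cv2.imread("pics/s0.png")[130:430,180:440]
cv2.imwrite("pics/t0c.png",cv2.resize(a,None,fx=2.6,fy=2.6));cv2.imwrite("pics/s0c.png",cv2.resize(b,None,fx=2,fy=2))
E
```

```text
(no output)
```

View pics/t0c.png

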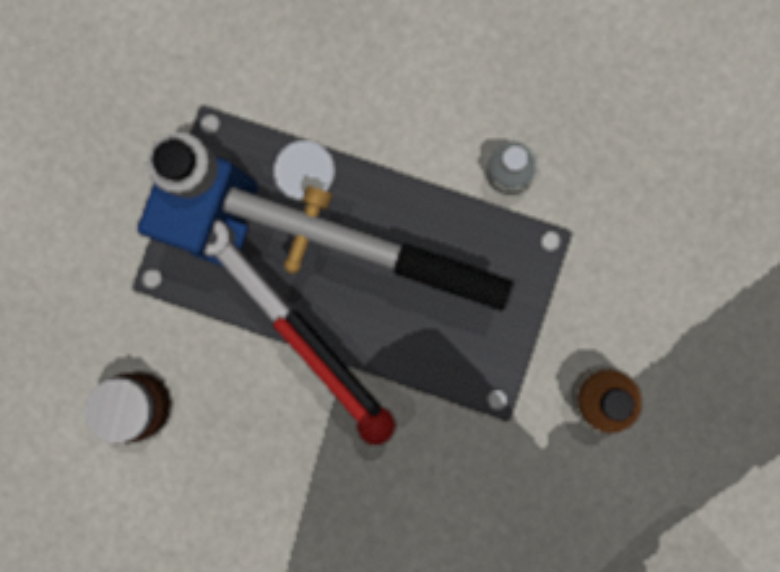

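View pics/s0c.png

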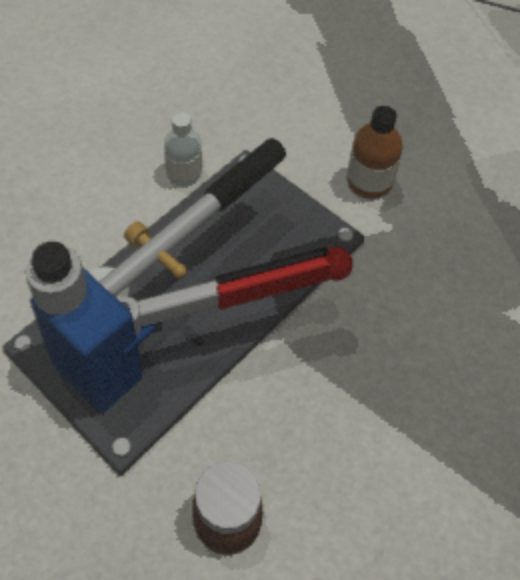

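The top view (crop scale 2.6, offset 100,130) shows the hinge at about (183,221), the ball at (245,293), the red outer face to the lower left with its middle near (224,273), the jar at (150,286), and the amber bottle at (335,284). The approach side is clear.

```bash
cat >> h.py <<'E'
def px(c,o,s): return (c[0]/s+o[0],c[1]/s+o[1])
E
python3 - <<'E'
from h import *
t=lambda c,z:ray("top",px(c,(100,130),2.6),z); s=lambda c,z:ray("side",px(c,(180,130),2),z)
print("hinge",t((217,238),.112)); print("ball",t((376,425),.1),s((341,263),.1))
print("edge",t((277,325),.114),t((360,422),.114),"corner",t((205,105),.012),t((570,232),.012),t((508,420),.012),t((134,290),.012))
print("side ball/red start top",s((218,283),.114))
cr=[t(c,.012)[:2] for c in((205,105),(570,232),(508,420),(134,290))]
c=np.mean(cr,0); v=(cr[0]+cr[3]-cr[1]-cr[2]);yaw=np.arctan2(v[1],v[0])-np.pi/2
R=np.array([[np.cos(yaw),-np.sin(yaw)],[np.sin(yaw),np.cos(yaw)]])
print("centre",c,"yaw",yaw)
h=t((217,238),.112)[:2]; print("hinge in crimper",R.T@(h-c))
b=(t((376,425),.1)+s((341,263),.1))[:2]/2
d=b-h; print("len",np.hypot(*d)); u=d/np.hypot(*d); n=np.array([-u[1],u[0]])
print("u",u,"press n",n,np.arctan2(n[1],n[0]),"n crimper",R.T@n)
print("pad",h+.13*u-.009*n)
print("splay",np.arccos(u@(R@[0,-1])))
c=calibration
for q,z in(("amber_bottle",0),("bean_jar",0)):print(q)
E
```

```text
hinge [0.5517 0.1928 0.112 ]
ball [0.4181 0.0805 0.1   ] [0.4123 0.0797 0.1   ]
edge [0.4895 0.1492 0.114 ] [0.4214 0.0907 0.114 ] corner [0.6684 0.2249 0.012 ] [ 0.5613 -0.0694  0.012 ] [ 0.4136 -0.0171  0.012 ] [0.5191 0.2794 0.012 ]
side ball/red start top [0.4933 0.1466 0.114 ]
centre [0.5406  0.10445] yaw -0.3454237129775517
hinge in crimper [-0.01947056  0.08688976]
len 0.17701282439416638
u [-0.77113057 -0.63667703] press n [ 0.63667703 -0.77113057] -0.8806149810807591 n crimper [ 0.8601711  -0.51000557]
pad [0.44572293 0.11697216]
splay 0.5351912681032074
amber_bottle
bean_jar
```

>>> arm_command(commands=[{"tx":-0.87,"ty":0.83},{"tx":-0.87,"ty":0.83},{"tx":-0.87,"ty":0.83},{"tx":-0.87,"ty":0.83},{"tx":-0.87,"ty":0.83},{"tx":-0.87,"ty":0.83},{"tx":-0.87,"ty":0.83},{"tx":-0.87,"ty":0.83}], claw=0, grip_force=20)

```text
invalid input
```

>>> arm_command(commands=[{"tx":-0.63,"ty":0.9},{"tx":-0.63,"ty":0.9},{"tx":-0.63,"ty":0.9},{"tx":-0.63,"ty":0.9},{"tx":-0.63,"ty":0.9},{"tx":-0.63,"ty":0.9},{"tx":-0.63,"ty":0.9},{"tx":-0.63,"ty":0.9}])

```text
invalid input
```

>>> arm_command(commands=[{"tx":-0.25,"ty":0.84,"twist":-0.146},{"tx":-0.25,"ty":0.84,"twist":-0.146},{"tx":-0.25,"ty":0.84,"twist":-0.146},{"tx":-0.25,"ty":0.84,"twist":-0.146},{"tx":-0.25,"ty":0.84,"twist":-0.146},{"tx":-0.25,"ty":0.84,"twist":-0.146},{"tx":-0.25,"ty":0.84,"twist":-0.146},{"tx":-0.25,"ty":0.84,"twist":-0.146}])

```text
invalid input
```

>>> arm_command(commands=[{"tx":-0.87,"ty":0.83,"tz":0,"twist":0},{"tx":-0.87,"ty":0.83,"tz":0,"twist":0},{"tx":-0.87,"ty":0.83,"tz":0,"twist":0},{"tx":-0.87,"ty":0.83,"tz":0,"twist":0},{"tx":-0.87,"ty":0.83,"tz":0,"twist":0},{"tx":-0.87,"ty":0.83,"tz":0,"twist":0},{"tx":-0.87,"ty":0.83,"tz":0,"twist":0},{"tx":-0.87,"ty":0.83,"tz":0,"twist":0}], claw=0, grip_force=20)

```text
t: 1.57
eef_pos: [0.3949, -0.3292, 0.2272]
ee_rot: [-3.141, 0.002, -2.706]
force: [-0.0, -0.2, -0.4]
width: 0.0396
gripper_force: 0.0
```

>>> arm_command(commands=[{"tx":-0.63,"ty":0.9,"tz":0,"twist":0},{"tx":-0.63,"ty":0.9,"tz":0,"twist":0},{"tx":-0.63,"ty":0.9,"tz":0,"twist":0},{"tx":-0.63,"ty":0.9,"tz":0,"twist":0},{"tx":-0.63,"ty":0.9,"tz":0,"twist":0},{"tx":-0.63,"ty":0.9,"tz":0,"twist":0},{"tx":-0.63,"ty":0.9,"tz":0,"twist":0},{"tx":-0.63,"ty":0.9,"tz":0,"twist":0}])

```text
t: 2.23
eef_pos: [0.4431, -0.0594, 0.2271]
ee_rot: [-3.142, 0.002, -2.705]
force: [0.9, -0.1, 0.4]
width: 0.0003
gripper_force: 0.0
```

>>> arm_command(commands=[{"tx":-0.25,"ty":0.84,"tz":0,"twist":-0.146},{"tx":-0.25,"ty":0.84,"tz":0,"twist":-0.146},{"tx":-0.25,"ty":0.84,"tz":0,"twist":-0.146},{"tx":-0.25,"ty":0.84,"tz":0,"twist":-0.146},{"tx":-0.25,"ty":0.84,"tz":0,"twist":-0.146},{"tx":-0.25,"ty":0.84,"tz":0,"twist":-0.146},{"tx":-0.25,"ty":0.84,"tz":0,"twist":-0.146},{"tx":-0.25,"ty":0.84,"tz":0,"twist":-0.146}])

```text
t: 2.9
eef_pos: [0.4106, 0.1543, 0.2265]
ee_rot: [3.142, -0.0, -2.248]
force: [0.5, -0.2, -0.0]
width: 0.0001
gripper_force: 0.0
```

>>> arm_command(commands=[{"tx":0,"ty":0,"tz":0.58,"twist":0},{"tx":0,"ty":0,"tz":0.58,"twist":0},{"tx":0,"ty":0,"tz":0.58,"twist":0},{"tx":0,"ty":0,"tz":0.58,"twist":0},{"tx":0,"ty":0,"tz":0.58,"twist":0},{"tx":0,"ty":0,"tz":0.58,"twist":0},{"tx":0,"ty":0,"tz":0.58,"twist":0},{"tx":0,"ty":0,"tz":0.58,"twist":0}])

```text
t: 3.57
eef_pos: [0.4121, 0.1545, 0.0834]
ee_rot: [-3.141, 0.003, -2.251]
force: [-1.6, -0.6, 0.1]
width: 0.0003
gripper_force: 0.0
```

```bash
python3 - <<'E'
from h import *
save("side","s1");a=cv2.imread("pics/s1.png")[130:430,180:440];cv2.imwrite("pics/s1c.png",cv2.resize(a,None,fx=2,fy=2))
print(get_state()["force"],get_state()["eef_pos"])
E
```

```text
[-0.4234645   0.37876777  0.27551107] [0.4119102  0.15464508 0.0833392 ]
```

View pics/s1c.png

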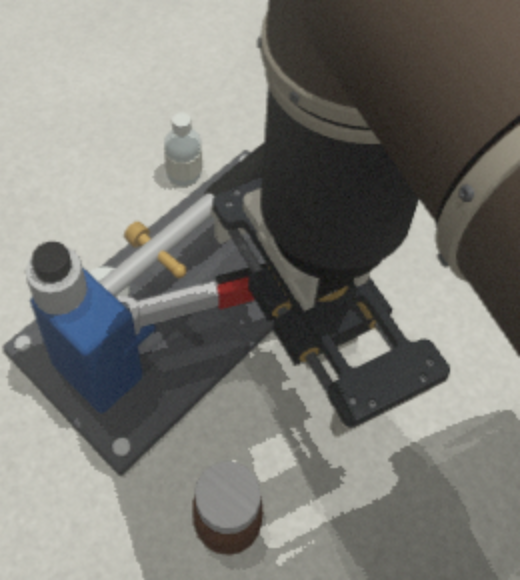

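The closed fingers are beside the red grip (about (250,290) in the crop), clear of everything; the gripper body is above the bar. Approaching.

>>> arm_command(commands=[{"tx":0,"ty":-0.02,"tz":0,"twist":0},{"tx":0,"ty":-0.04,"tz":0,"twist":0},{"tx":0,"ty":-0.06,"tz":0,"twist":0},{"tx":0,"ty":-0.08,"tz":0,"twist":0},{"tx":0,"ty":-0.1,"tz":0,"twist":0},{"tx":0,"ty":-0.12,"tz":0,"twist":0},{"tx":0,"ty":-0.14,"tz":0,"twist":0},{"tx":0,"ty":-0.16,"tz":0,"twist":0}])

```text
t: 4.28
eef_pos: [0.4414, 0.128, 0.0811]
ee_rot: [3.141, -0.002, -2.251]
force: [-4.8, 0.5, 1.2]
width: 0.0004
gripper_force: 1.7
```

```bash
python3 - <<'E'
from h import *
save("top","t2");a=cv2.imread("pics/t2.png")[130:350,100:400];cv2.imwrite("pics/t2c.png",cv2.resize(a,None,fx=2.6,fy=2.6))
for i in range(3):
  grab_frame("top");s=get_state();print(s["force"],s["moment"],s["eef_pos"])
E
```

```text
[-3.55932472  0.34743178 -0.45629357] [ 0.17253821  1.18490015 -0.05947635] [0.44171865 0.12809329 0.08115456]
[-3.43818991  0.36980495  0.47939886] [ 0.17403384  1.21191087 -0.11607195] [0.4415403  0.12830708 0.08117908]
[-3.61459092  0.21736509 -0.66142332] [ 0.23972778  1.1969862  -0.09032794] [0.44147054 0.12844151 0.08122653]
```

View pics/t2c.png

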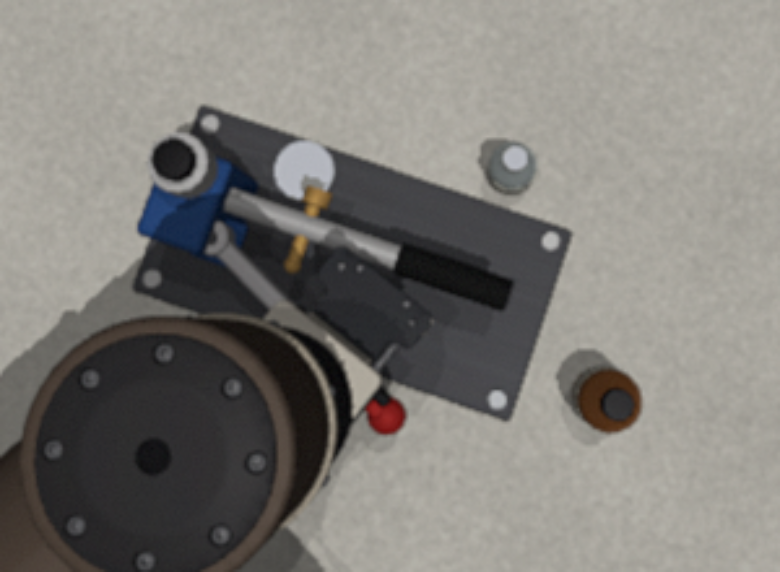

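The ball moved from (376,425) to (386,414): contact is made and the lever is turned by about 0.06 rad. Press on.

>>> arm_command(commands=[{"tx":0,"ty":-0.01,"tz":0,"twist":0},{"tx":0,"ty":-0.02,"tz":0,"twist":0},{"tx":0,"ty":-0.03,"tz":0,"twist":0},{"tx":0,"ty":-0.04,"tz":0,"twist":0},{"tx":0,"ty":-0.05,"tz":0,"twist":0},{"tx":0,"ty":-0.06,"tz":0,"twist":0},{"tx":0,"ty":-0.07,"tz":0,"twist":0},{"tx":0,"ty":-0.08,"tz":0,"twist":0}])

```text
t: 5.15
eef_pos: [0.4571, 0.1158, 0.0814]
ee_rot: [3.141, -0.001, -2.25]
force: [-5.6, 0.7, 2.3]
width: 0.0003
gripper_force: 2.4
```

```bash
cat > m.py <<'E'
from h import *
f=[]
for i in range(2): grab_frame("top");s=get_state();f.append(np.r_[s["force"],s["moment"]])
f=np.mean(f,0);print(s["t"],f.round(2),np.hypot(f[0],f[1]).round(2),s["eef_pos"].round(4))
for r in boxes_of("lever","top")[:1]:print(r)
t=lambda c,z:ray("top",px(c,(100,130),2.6),z)
print("tip",t((293,268),.1))
a=grab_frame("top").astype(int)[130:350,200:300];m=(a[...,0]>90)&(a[...,1]<50)
v,u=np.nonzero(m);p=ray("top",(np.mean(u)+200,np.mean(v)+130),.1);d=p[:2]-[.5517,.1928]
print("ball",p,"q",np.arctan2(d[1],d[0])-np.arctan2(-.637,-.771),m.sum())
E
python3 m.py
```

```text
5.25 [-5.75  0.02  2.14 -0.07  1.92 -0.02] 5.75 [0.4573 0.1158 0.0814]
{'rect': [179.0, 215.1, 267.5, 286.0], 'score': 0.94}
tip [0.5303 0.1401 0.1   ]
ball [0.4457 0.0564 0.1   ] q 0.21964584159532752 140
```

>>> arm_command(commands=[{"tx":0,"ty":-0.005,"tz":0,"twist":0},{"tx":0,"ty":-0.01,"tz":0,"twist":0},{"tx":0,"ty":-0.015,"tz":0,"twist":0},{"tx":0,"ty":-0.02,"tz":0,"twist":0},{"tx":0,"ty":-0.024,"tz":0,"twist":0},{"tx":0,"ty":-0.028,"tz":0,"twist":0},{"tx":0,"ty":-0.028,"tz":0,"twist":0},{"tx":0,"ty":-0.028,"tz":0,"twist":0}])

```text
t: 6.02
eef_pos: [0.4626, 0.1115, 0.0814]
ee_rot: [3.141, -0.001, -2.25]
force: [-5.2, 0.5, 1.2]
width: 0.0006
gripper_force: 2.5
```

```bash
python3 m.py
```

```text
6.1167 [-6.1   0.21  1.1   0.05  2.01 -0.03] 6.11 [0.4625 0.1115 0.0814]
{'rect': [177.2, 216.2, 270.4, 282.0], 'score': 0.83}
tip [0.5303 0.1401 0.1   ]
ball [0.4538 0.05   0.1   ] q 0.27930435133145837 144
```

>>> arm_command(commands=[{"tx":0,"ty":-0.003,"tz":0,"twist":0},{"tx":0,"ty":-0.006,"tz":0,"twist":0},{"tx":0,"ty":-0.009,"tz":0,"twist":0},{"tx":0,"ty":-0.012,"tz":0,"twist":0},{"tx":0,"ty":-0.014,"tz":0,"twist":0},{"tx":0,"ty":-0.016,"tz":0,"twist":0},{"tx":0,"ty":-0.016,"tz":0,"twist":0},{"tx":0,"ty":-0.016,"tz":0,"twist":0}])

```text
t: 6.88
eef_pos: [0.4652, 0.1094, 0.0813]
ee_rot: [3.14, -0.001, -2.25]
force: [-9.5, 3.6, 1.9]
width: 0.0002
gripper_force: 5.1
```

```bash
python3 m.py
```

```text
6.9833 [-9.7   3.5   2.11  1.25  3.16  0.06] 10.31 [0.4652 0.1094 0.0813]
{'rect': [180.9, 219.3, 273.2, 278.3], 'score': 0.74}
tip [0.5303 0.1401 0.1   ]
ball [0.4581 0.0474 0.1   ] q 0.3083199225444746 142
```

>>> arm_command(commands=[{"tx":0,"ty":-0.002,"tz":0,"twist":0},{"tx":0,"ty":-0.004,"tz":0,"twist":0},{"tx":0,"ty":-0.004,"tz":0,"twist":0},{"tx":0,"ty":-0.004,"tz":0,"twist":0},{"tx":0,"ty":-0.004,"tz":0,"twist":0},{"tx":0,"ty":-0.004,"tz":0,"twist":0},{"tx":0,"ty":-0.004,"tz":0,"twist":0},{"tx":0,"ty":-0.004,"tz":0,"twist":0}])

```text
t: 7.75
eef_pos: [0.4655, 0.109, 0.0813]
ee_rot: [3.14, -0.001, -2.25]
force: [-12.6, 6.6, 4.3]
width: 0.0004
gripper_force: 7.0
```

```bash
python3 m.py
```

```text
7.85 [-12.02   5.99   4.06   2.1    4.13   0.08] 13.43 [0.4656 0.109  0.0813]
{'rect': [180.7, 214.8, 273.6, 277.5], 'score': 0.82}
tip [0.5303 0.1401 0.1   ]
ball [0.4586 0.0472 0.1   ] q 0.31137903414870216 145
```

Firmly on the stop (about 13 N, lever no longer moving). Release fully.

>>> arm_command(commands=[{"tx":0,"ty":0.05,"tz":0,"twist":0},{"tx":0,"ty":0.1,"tz":0,"twist":0},{"tx":0,"ty":0.15,"tz":0,"twist":0},{"tx":0,"ty":0.2,"tz":0,"twist":0},{"tx":0,"ty":0.25,"tz":0,"twist":0},{"tx":0,"ty":0.288,"tz":0,"twist":0},{"tx":0,"ty":0.288,"tz":0,"twist":0},{"tx":0,"ty":0.288,"tz":0,"twist":0}])

```text
t: 8.62
eef_pos: [0.4114, 0.1547, 0.082]
ee_rot: [-3.141, 0.002, -2.249]
force: [-0.4, 0.2, 0.4]
width: 0.0003
gripper_force: 0.0
```

>>> arm_command(commands=[{"tx":0,"ty":0,"tz":0,"twist":0},{"tx":0,"ty":0,"tz":0,"twist":0},{"tx":0,"ty":0,"tz":0,"twist":0},{"tx":0,"ty":0,"tz":0,"twist":0},{"tx":0,"ty":0,"tz":0,"twist":0},{"tx":0,"ty":0,"tz":0,"twist":0},{"tx":0,"ty":0,"tz":0,"twist":0},{"tx":0,"ty":0,"tz":0,"twist":0}])

```text
t: 9.28
eef_pos: [0.4108, 0.154, 0.0816]
ee_rot: [-3.142, -0.0, -2.25]
force: [0.1, -0.4, 0.5]
width: 0.0003
gripper_force: 0.0
```

```bash
python3 m.py; python3 - <<'E'
from h import *
save("side","s3");a=cv2.imread("pics/s3.png")[130:430,180:440];cv2.imwrite("pics/s3c.png",cv2.resize(a,None,fx=2,fy=2))
E
```

```text
9.3833 [ 0.45  0.19  0.37  0.02 -0.   -0.  ] 0.48 [0.4108 0.154  0.0816]
{'rect': [179.5, 212.9, 251.4, 299.4], 'score': 0.82}
tip [0.5303 0.1401 0.1   ]
ball [0.4193 0.0837 0.1   ] q -0.001297958031342361 152
```

View pics/s3c.png

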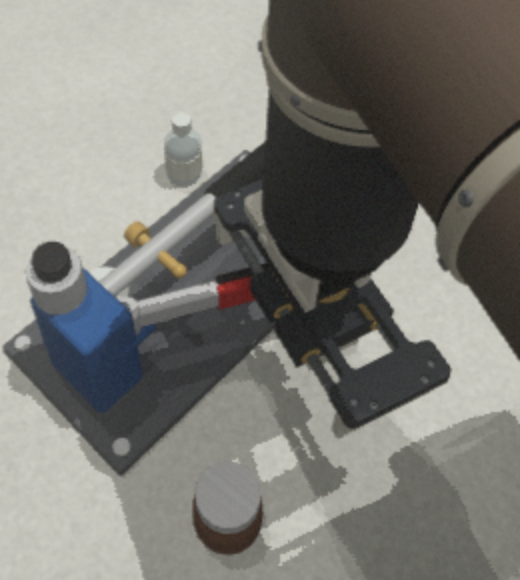

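The lever is fully out (q≈0, red end at (220,293) as before), with the fingers off it and the bottles and jar unmoved. Second press, the same travel, slowing down at the end.

>>> arm_command(commands=[{"tx":0,"ty":-0.03,"tz":0,"twist":0},{"tx":0,"ty":-0.06,"tz":0,"twist":0},{"tx":0,"ty":-0.09,"tz":0,"twist":0},{"tx":0,"ty":-0.12,"tz":0,"twist":0},{"tx":0,"ty":-0.15,"tz":0,"twist":0},{"tx":0,"ty":-0.18,"tz":0,"twist":0},{"tx":0,"ty":-0.21,"tz":0,"twist":0},{"tx":0,"ty":-0.24,"tz":0,"twist":0}])

```text
t: 10.2
eef_pos: [0.4568, 0.115, 0.081]
ee_rot: [3.14, -0.002, -2.251]
force: [-6.4, 0.1, 1.2]
width: 0.0005
gripper_force: 2.6
```

>>> arm_command(commands=[{"tx":0,"ty":-0.01,"tz":0,"twist":0},{"tx":0,"ty":-0.02,"tz":0,"twist":0},{"tx":0,"ty":-0.027,"tz":0,"twist":0},{"tx":0,"ty":-0.033,"tz":0,"twist":0},{"tx":0,"ty":-0.038,"tz":0,"twist":0},{"tx":0,"ty":-0.042,"tz":0,"twist":0},{"tx":0,"ty":-0.045,"tz":0,"twist":0},{"tx":0,"ty":-0.048,"tz":0,"twist":0}])

```text
t: 10.87
eef_pos: [0.4651, 0.1084, 0.0809]
ee_rot: [3.139, -0.002, -2.251]
force: [-13.2, 7.3, 4.1]
width: 0.0002
gripper_force: 7.8
```

```bash
python3 m.py
```

```text
10.9667 [-11.71   5.98   3.89   2.03   4.12   0.06] 13.15 [0.465  0.1084 0.0809]
{'rect': [182.7, 216.9, 270.4, 280.0], 'score': 0.56}
tip [0.5303 0.1401 0.1   ]
ball [0.4585 0.047  0.1   ] q 0.3115147955822577 141
```

>>> arm_command(commands=[{"tx":0,"ty":0,"tz":0,"twist":0},{"tx":0,"ty":0,"tz":0,"twist":0},{"tx":0,"ty":0,"tz":0,"twist":0},{"tx":0,"ty":0,"tz":0,"twist":0},{"tx":0,"ty":0,"tz":0,"twist":0},{"tx":0,"ty":0,"tz":0,"twist":0},{"tx":0,"ty":0,"tz":0,"twist":0},{"tx":0,"ty":0,"tz":0,"twist":0}])

```text
t: 11.73
eef_pos: [0.465, 0.1085, 0.0809]
ee_rot: [3.139, -0.002, -2.251]
force: [-11.5, 3.9, 3.9]
width: 0.0006
gripper_force: 6.6
```

```bash
python3 -c "
from h import *
print(get_state()['force']);print(job_done())"
```

```text
[-11.49767004   3.90294575   3.93576237]
the job is handed in; nothing more can be done
None
```

I pressed the lever in to the stop twice, with a full spring return between the presses, and handed the job in with the fingers still holding it there at about 12 N (about 0.31 rad by the camera); no verdict came back.

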